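Pack the nested pastry cutters into their tin

TASK

Pack away the three round plastic pastry cutters, one inside the other: stand the smallest (red) on the middle of the flat blue tin base first, then set the middle-sized one (yellow) round it, then the largest (green) round both, and last put the blue cover with the black knob over all three so that it stands flat on the base. Leave the steel flower, star and oval cutters where they are.

Things in the scene. Friction and masses are not known exactly. Their poses are not given: they have to be found in the camera images.
- small_cutter: smallest round pastry cutter: red plastic ring, 26 mm outside diameter, band 3 mm thick, open at top and bottom (a bare band), 25 mm high; origin: centre of its lower edge, z up along its axis; 12 g
- medium_cutter: middle-sized round pastry cutter: yellow plastic ring, 45 mm outside and about 39 mm inside diameter, open at top and bottom (a bare band), 25 mm high; origin: centre of its lower edge, z up along its axis; 20 g
- large_cutter: largest round pastry cutter: green plastic ring, 66 mm outside and about 60 mm inside diameter, open at top and bottom (a bare band), 25 mm high; origin: centre of its lower edge, z up along its axis; about 35 g
- tin_cover: round blue tin cover, standing open side down: 88 mm outside and about 82 mm inside diameter, 34 mm high to its flat top, 31 mm clear inside; on the middle of the top a black knob, 22 mm in diameter at its widest (9 to 22 mm above the flat top, waisted to 16 mm below), the knob's top 58 mm above the cover's lower edge; about 140 g. Origin: centre of its lower edge, z up
- tin_base: flat round blue tin base with no rim: disc 108 mm in diameter, 5 mm thick, lying loose on the worktop (0.5 kg). Origin: centre of its underside, z up; its upper face is 5 mm above that
- flower_cutter: steel flower-shaped cutter with short rounded petals, of 53 x 59 mm, 23 mm high; a loose bystander lying among the task's things; origin: centre of its underside
- star_cutter: steel star-shaped cutter, the larger and more pointed of the two, of 61 x 58 mm, 23 mm high; a loose bystander lying among the task's things; origin: centre of its underside
- oval_cutter: oval steel cutter of 33 x 54 mm with two pointed ends, 23 mm high; a loose bystander lying among the task's things; origin: centre of its underside

How it is judged:
By the outcome, as a careful person would: the job done as asked, in the order asked, and still so for the second after the job is handed in, with the robot touching nothing.
It also fails if it takes over 106 s, if anything falls off the work surface, if the arm or the gripper's body presses on something with over 40 N, if the wrist force passes 120 N, or if a joint passes its speed limit or range.

ROBOT

A 6-joint arm with a two-finger parallel gripper is mounted at the origin on a cart in front of the work surface, level with it; the furniture and walls round the work are solid. World frame = base frame: x ahead of the robot, y to its left, z up, the work surface at z = 0. Lengths are in m, angles in degrees, forces in N, time in s.
With the tool pointing down it reaches from about 0.225 to 0.725 m from the base axis. Payload 3.1 kg.
Tool frame: the origin (TCP) lies midway between the tips of the shut fingers; the grasp point (between the pads) lies 19 mm behind it; z points along the fingers, y is the line along which they close (so a half turn about z gives the same grasp; the last joint's range is limited). The gripper opens to 85 mm and grips with 20 to 120 N. Pads are 22 mm wide; open, the fingers measure 114 mm over their backs; the gripper's body (76 mm by 85 mm) begins 54 mm behind the grasp point. The pads swing forward as they close: fully open they stand 13 mm farther back than shut.
Start: joints at [67.735, 2.75, 5.684, 92.934, 0, 82.678], TCP at [0.135, 0.507, 0.231] pointing down, gripper open.
Joint ranges: [-166.93, 166.93], [-56.73, 111.36], [-69.38, 81.34], [-121.58, 131.49], [-85.45, 84.26], [-180, 180]. Speed limits (degrees/s): [159.86, 159.86, 180, 180, 180, 180].

INTERFACE

Orientations are given as a 3x3 rotation matrix whose columns are the frame's x, y, z axes.
In Python, from bench import telemetry, cams, sign_off gives the robot as it stands.
- The arm moves only by the tool shift_gripper, called after "Request:" by a JSON object that holds its "fn" and its "kwargs", one argument or row to a line. Schema: {"type":"object","properties":{"rows":{"type":"object","properties":{"sx":{"type":"array","items":{"type":"number"},"minItems":1,"maxItems":8},"sy":{"type":"array","items":{"type":"number"},"minItems":1,"maxItems":8},"sz":{"type":"array","items":{"type":"number"},"minItems":1,"maxItems":8},"wx":{"type":"array","items":{"type":"number"},"minItems":1,"maxItems":8},"wy":{"type":"array","items":{"type":"number"},"minItems":1,"maxItems":8},"wz":{"type":"array","items":{"type":"number"},"minItems":1,"maxItems":8}},"additionalProperties":false,"required":["sx","sy","sz","wx","wy","wz"]},"aperture":{"type":"number"},"grip_n":{"type":"number"},"only":{"type":"string"},"quiet":{"type":"boolean"},"lines":{"type":"string"}},"required":["rows"],"additionalProperties":false}. rows is an object with one list for each field, all of the same length, 1 to 8, a row being the entries at one place: sx, sy, sz (the shift in shares of 0.4 m (1.0 is 0.4 m)), wx, wy, wz (a rotation vector in shares of pi/2 rad (1.0 is pi/2 rad)); each row shifts and turns the commanded pose from where the row before left it, along the tool's axes as they then stand; what a row does not reach is not made up. A row lasts 1/10 s, in which the tool goes at most 0.05 m and 8.59 degrees, less where a joint would pass 70% of its speed; a pose out of reach is approached as far as the arm can. aperture is the finger opening in m, set as the call begins (left out keeps the last). The fingers move at their own pace and stop on an object; grip_n is the grip in N (left out, the last holds). Time passes only in rows, so rows that do not move let the fingers close. The tool returns the time, the measured TCP pose, the force, the opening and the grip force at its end. only (a regular expression) keeps the lines of the reply that match it, lines (a string "A,B") keeps lines A to B, and quiet returns only ok. Input that does not fit is refused with a message, and nothing moves.
- telemetry.state(): the state, without advancing time (a new reading comes with each control period).
- cams.snapshot(name): name is "side" or "top"; returns (picture, depth): 420x560x3 uint8, blue, green, red; 420x560 float32, m along the optical axis (not along the pixel's ray), 0 where there is no reading.
- cams.camera_params(name): a dict with "K" (3x3 intrinsics, pixels), "k1" (the pictures are not rectified: a ray, as slopes to the right and down, at radius r is drawn at 1 + k1 r^2 times it, then the intrinsics apply), "R" (3x3) and "t" (3): a world point X has camera coordinates R X + t. Camera axes: x right, y down, z forward; pixel columns grow to the right and rows downward; lengths in m; the calibration is good to about 2 mm. A picture is of the moment at which its call begins. camera_params takes no time and is no camera call.
- sign_off(): hands the job in; it is judged then, once.
The state is a dict: "time": time; "joints": joint angles; "qvel": joint speeds; "effort": joint torques, N m; "position": TCP position; "tcp_rot": TCP orientation; "contact_force": force on the tool from outside, world axes, zero at the start; "ft_torque": the same for the moment, N m; "grip_width": finger opening in m; "grasp_force": force on a finger pad.
Only numpy, scipy, OpenCV 4.12 (cv2) and the standard library are available. Lean on these libraries where they do the work, as an engineer would, in place of code of your own. Each camera call takes 0.05 s, during which the arm holds its last target. There are 200 camera calls.

## Working session

There is one attempt and no reset: what is moved stays moved. The work goes in short steps, Python scripts to look and compute and a tool call to move; the robot and the scene stay as the last step left them, time stands still between calls to the robot, and variables do not carry over. Pictures are saved under pics/ and viewed, at most 14 in all, crops included, and the job is handed in when it is done.

```bash
mkdir -p pics; ls; cat > h.py <<'E'
import numpy as np, cv2
from bench import telemetry, cams
def snap(n,f=None):
    p,d=cams.snapshot(n)
    if f: cv2.imwrite('pics/'+f,p)
    return p,d
def und(n,u,v):
    c=cams.camera_params(n);K=np.array(c['K']);
    x=(u-K[0,2])/K[0,0];y=(v-K[1,2])/K[1,1];a,b=x,y
    for _ in range(20):
        s=1+c['k1']*(a*a+b*b);a,b=x/s,y/s
    return c,np.array([a,b,1.0])
def atz(n,u,v,z):
    c,r=und(n,u,v);R=np.array(c['R']);t=np.array(c['t'])
    o=-R.T@t;d=R.T@r;return o+d*(z-o[2])/d[2]
def proj(n,X):
    c=cams.camera_params(n);q=np.array(c['R'])@np.array(X)+np.array(c['t']);a,b=q[:2]/q[2]
    s=1+c['k1']*(a*a+b*b);p=np.array(c['K'])@[a*s,b*s,1];return p[:2]
E
python3 - <<'E'
from h import *
for n in('side','top'):
    snap(n,n+'0.png');c=cams.camera_params(n);print(n,np.round(c['K'],1).tolist(),c['k1'],np.round(-np.array(c['R']).T@c['t'],3),np.round(c['R'],2).tolist())
s=telemetry.state();print(s['time'],np.round(s['tcp_rot'],3).tolist(),s['position'])
E
```

```text
pics
side [[442.4, 0.0, 275.2], [0.0, 442.4, 212.6], [0.0, 0.0, 1.0]] -0.09916812111473991 [ 0.155 -0.525  0.603] [[0.85, -0.53, 0.02], [-0.32, -0.53, -0.78], [0.43, 0.66, -0.62]]
top [[522.3, 0.0, 281.8], [0.0, 522.3, 213.5], [0.0, 0.0, 1.0]] 0.014062225570044736 [0.319 0.094 1.056] [[-0.04, -1.0, -0.01], [-0.98, 0.04, -0.21], [0.21, -0.0, -0.98]]
0.1 [[-0.966, 0.258, -0.001], [0.258, 0.966, -0.002], [0.0, -0.002, -1.0]] [0.13515252 0.50669783 0.23019759]
```

View pics/top0.png

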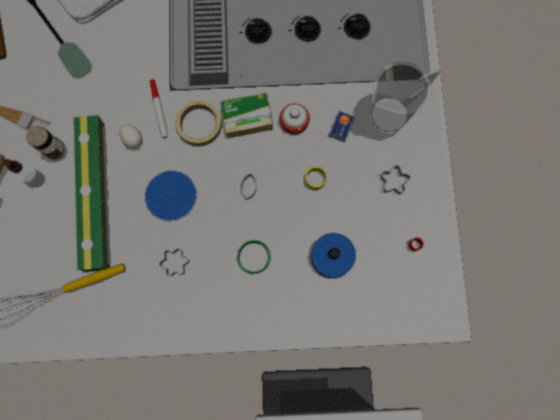

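View pics/side0.png

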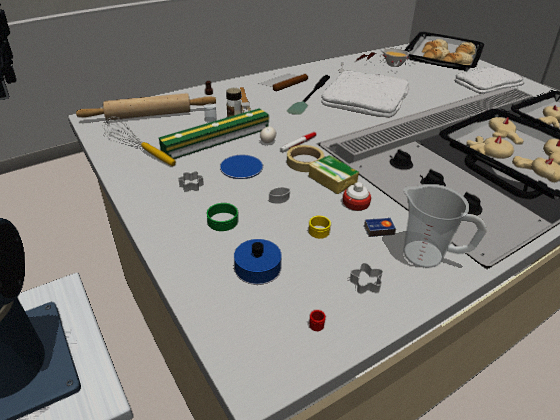

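Top view: base (171,195), red (416,244), yellow (316,178), green (254,257), cover (333,255). The side view agrees, with all rings standing. I'll localise them by fitting colour silhouettes in both cameras.

```bash
cat >> h.py <<'E'
from scipy.optimize import least_squares
OBJ={'red':(.013,.025),'yellow':(.0225,.025),'green':(.033,.025),'cover':(.044,.034),'base':(.054,.005)}
def mask(p,k):
    h=cv2.cvtColor(p,cv2.COLOR_BGR2HSV);H,S,V=[h[...,i].astype(int) for i in range(3)]
    m=(S>110)&(V>40)
    return m&{'red':(H<8)|(H>172),'yellow':(H>20)&(H<35),'green':(H>45)&(H<85),'cover':(H>95)&(H<130),'base':(H>95)&(H<130)}[k]
def cen(pts):
    hl=cv2.convexHull(np.float32(pts).reshape(-1,1,2));M=cv2.moments(hl);return np.array([M['m10'],M['m01']])/M['m00'],M['m00']
def locate(n,p,k,g,z0=0,rad=28):
    """g: world xy guess"""
    r,hh=OBJ[k];a=np.linspace(0,2*np.pi,60)
    def cyl(xy): return [proj(n,(xy[0]+r*np.cos(t),xy[1]+r*np.sin(t),z)) for z in(z0,z0+hh) for t in a]
    m=mask(p,k).astype(np.uint8);u,v=proj(n,(*g,z0+hh/2))
    w=np.zeros_like(m);cv2.circle(w,(int(u),int(v)),rad,1,-1)
    ys,xs=np.nonzero(m*w)
    if len(xs)<15:return None
    # pixel-corner hull
    pts=np.concatenate([np.c_[xs+dx,ys+dy] for dx in(-.5,.5) for dy in(-.5,.5)])
    c,A=cen(pts);s=least_squares(lambda q:cen(cyl(q))[0]-c,g,diff_step=1e-3)
    return s.x,A,cen(cyl(s.x))[1]
E
python3 - <<'E'
from h import *
P={'red':(416,244),'yellow':(316,178),'green':(254,257),'cover':(333,255),'base':(171,195)}
im={n:snap(n)[0] for n in('top','side')}
for k,(u,v) in P.items():
    g=atz('top',u,v,OBJ[k][1])[:2]
    for n in im:
        r=locate(n,im[n],k,g,rad=34 if k in('base','cover') else 24)
        print(k,n,r and (np.round(r[0],4),np.round(r[1:])))
E
```

```text
red top (array([ 0.4651, -0.1758]), array([150., 177.]))Traceback (most recent call last):
  File "<stdin>", line 7, in <module>
  File "h.py", line 37, in locate
    c,A=cen(pts);s=least_squares(lambda q:cen(cyl(q))[0]-c,g,diff_step=1e-3)
                   ~~~~~~~~~~~~~^^^^^^^^^^^^^^^^^^^^^^^^^^^^^^^^^^^^^^^^^^^^
    return func(*args, **kwargs)
    result = trf(vector_fun.fun, vector_fun.jac, x0, f0, J0, lb, ub, ftol, xtol,
                 gtol, max_nfev, x_scale, loss_function, tr_solver,
                 tr_options.copy(), verbose, callback=callback_wrapped)
    return trf_no_bounds(
        fun, jac, x0, f0, J0, ftol, xtol, gtol, max_nfev, x_scale,
        loss_function, tr_solver, tr_options, verbose, callback=callback)
    J = jac(x)
    self._update_jac()
    ~~~~~~~~~~~~~~~~^^
    self.J = self.jac_wrapped(xp_copy(self.x), f0=self.f)
             ~~~~~~~~~~~~~~~~^^^^^^^^^^^^^^^^^^^^^^^^^^^^
    J, dct = approx_derivative(
             ~~~~~~~~~~~~~~~~~^
        self.fun,
        ^^^^^^^^^
    ...<2 lines>...
        **self.finite_diff_options,
        ^^^^^^^^^^^^^^^^^^^^^
[... 537 characters left out ...]
1d(self.fun(x))
                         ~~~~~~~~^^^
    return self.f(x, *self.args, **self.kwargs)
           ~~~~~~^^^^^^^^^^^^^^^^^^^^^^^^^^^^^^
  File "h.py", line 37, in <lambda>
    c,A=cen(pts);s=least_squares(lambda q:cen(cyl(q))[0]-c,g,diff_step=1e-3)
                                              ~~~^^^
  File "h.py", line 30, in cyl
    def cyl(xy): return [proj(n,(xy[0]+r*np.cos(t),xy[1]+r*np.sin(t),z)) for z in(z0,z0+hh) for t in a]
                         ~~~~^^^^^^^^^^^^^^^^^^^^^^^^^^^^^^^^^^^^^^^^^^^
  File "h.py", line 17, in proj
    c=cams.camera_params(n);q=np.array(c['R'])@np.array(X)+np.array(c['t']);a,b=q[:2]/q[2]
ValueError: time passes only in moves, steps and waits
```

```bash
sed -i '2a import functools\ncp=functools.cache(cams.camera_params)' h.py; sed -i 's/c=cams.camera_params(n)/c=cp(n)/' h.py
cat > loc.py <<'E'
from h import *
def run(P,ks,z={},cams_=('top','side'),f=None):
    for n in cams_:
        im=snap(n,f and n+f)[0]
        for k in ks:
            r=locate(n,im,k,P[k],z.get(k,0),rad=36 if k in('base','cover') else 26)
            print(k,n,r and (np.round(r[0],4),np.round(r[1:])))
if __name__=='__main__':
    Q={'red':(416,244),'yellow':(316,178),'green':(254,257),'cover':(333,255),'base':(171,195)}
    P={k:atz('top',u,v,OBJ[k][1])[:2] for k,(u,v) in Q.items()}
    run(P,P)
    im=snap('top')[0];cv2.imwrite('pics/crop1.png',cv2.resize(im[150:300,130:450],None,fx=2.5,fy=2.5))
E
python3 loc.py
```

```text
red top (array([ 0.465 , -0.1758]), array([151., 177.]))
yellow top (array([0.612 , 0.0176]), array([414., 431.]))
green top (array([0.4542, 0.1508]), array([843., 902.]))
cover top (array([ 0.4494, -0.0071]), array([1590., 1637.]))
base top (array([0.5919, 0.3201]), array([1964., 2096.]))
red side (array([ 0.4677, -0.1758]), array([294., 303.]))
yellow side (array([0.6147, 0.0173]), array([450., 436.]))
green side (array([0.4568, 0.1507]), array([755., 759.]))
cover side (array([ 0.4515, -0.0066]), array([1772., 1813.]))
base side (array([0.5946, 0.3196]), array([810., 841.]))
```

Careful with the scale: shifts go in shares of 0.4 m and turns go in shares of pi/2 rad. That gives: -0.038 m / 0.4 = -0.095, -0.018 m / 0.4 = -0.045, -7.5 degrees / 90 = -0.0833.

Request:
{"fn": "shift_gripper", "kwargs": {
  "rows": {"sx":[0,0,-0.045,-0.045,-0.045,-0.045,-0.045,-0.045],"sy":[0,0,-0.095,-0.095,-0.095,-0.095,-0.095,-0.095],"sz":[0,0,0,0,0,0,0,0],"wx":[0,0,0,0,0,0,0,0],"wy":[0,0,0,0,0,0,0,0],"wz":[-0.0833,-0.0828,0,0,0,0,0,0]},
  "aperture": 0.06,
  "grip_n": 40
}}

```text
time: 1.15
position: [0.2438, 0.2778, 0.2314]
tcp_rot: [[-1.0, -0.001, 0.001], [-0.001, 1.0, 0.0], [-0.001, 0.0, -1.0]]
contact_force: [1.8, 0.1, 0.8]
grip_width: 0.06
grasp_force: 0.0
```

Request:
{"fn": "shift_gripper", "kwargs": {
  "rows": {"sx":[-0.045,-0.045,-0.045,-0.045,-0.045,-0.045,-0.045,-0.045],"sy":[-0.095,-0.095,-0.095,-0.095,-0.095,-0.095,-0.095,-0.095],"sz":[0,0,0,0,0,0,0,0],"wx":[0,0,0,0,0,0,0,0],"wy":[0,0,0,0,0,0,0,0],"wz":[0,0,0,0,0,0,0,0]}
}}

```text
time: 1.95
position: [0.3879, -0.0265, 0.2316]
tcp_rot: [[-1.0, 0.001, 0.001], [0.001, 1.0, 0.0], [-0.001, 0.0, -1.0]]
contact_force: [0.6, 1.0, 0.6]
grip_width: 0.0603
grasp_force: 0.0
```

Request:
{"fn": "shift_gripper", "kwargs": {
  "rows": {"sx":[-0.045,-0.045,-0.045,-0.045,0,0],"sy":[-0.095,-0.095,-0.095,-0.095,0,0],"sz":[0,0,0,0,0,0],"wx":[0,0,0,0,0,0],"wy":[0,0,0,0,0,0],"wz":[0,0,0,0,0,0]}
}}

```text
time: 2.55
position: [0.4592, -0.1772, 0.2307]
tcp_rot: [[-1.0, 0.002, -0.002], [0.002, 1.0, 0.001], [0.002, 0.001, -1.0]]
contact_force: [-1.1, -0.1, -0.6]
grip_width: 0.0601
grasp_force: 0.0
```

In the tool's units: 0.045 m / 0.4 = 0.1125, -0.007 m / 0.4 = -0.0175.

Request:
{"fn": "shift_gripper", "kwargs": {
  "rows": {"sx":[-0.0175,0,0,0,0,0,0,0],"sy":[0.0038,0,0,0,0,0,0,0],"sz":[0.1125,0.1125,0.1125,0.1125,0.0625,0.0375,0.015,0],"wx":[0,0,0,0,0,0,0,0],"wy":[0,0,0,0,0,0,0,0],"wz":[0,0,0,0,0,0,0,0]}
}}

```text
time: 3.35
position: [0.4658, -0.174, 0.005]
tcp_rot: [[-1.0, -0.001, -0.001], [-0.001, 1.0, 0.001], [0.001, 0.001, -1.0]]
contact_force: [0.3, 0.1, 0.9]
grip_width: 0.0602
grasp_force: 0.0
```

Request:
{"fn": "shift_gripper", "kwargs": {
  "rows": {"sx":[0,0,0,0,0,0],"sy":[0,0,0,0,0,0],"sz":[0,0,0,0,0,0],"wx":[0,0,0,0,0,0],"wy":[0,0,0,0,0,0],"wz":[0,0,0,0,0,0]},
  "aperture": 0.015,
  "grip_n": 20
}}

```text
time: 3.95
position: [0.4678, -0.1758, 0.0071]
tcp_rot: [[-1.0, -0.0, 0.003], [-0.0, 1.0, -0.001], [-0.003, -0.001, -1.0]]
contact_force: [-0.2, 1.0, 7.3]
grip_width: 0.0248
grasp_force: 19.8
```

Request:
{"fn": "shift_gripper", "kwargs": {
  "rows": {"sx":[0,0,0,0,0],"sy":[0,0,0,0,0],"sz":[-0.025,-0.05,-0.05,-0.05,-0.05],"wx":[0,0,0,0,0],"wy":[0,0,0,0,0],"wz":[0,0,0,0,0]}
}}

```text
time: 4.45
position: [0.4662, -0.1752, 0.0963]
tcp_rot: [[-1.0, 0.0, -0.0], [0.0, 1.0, 0.0], [0.0, 0.0, -1.0]]
contact_force: [0.6, 0.4, -0.3]
grip_width: 0.0251
grasp_force: 19.8
```

```bash
python3 - <<'E'
from h import *
p=snap('side')[0];s=telemetry.state();print(s['position'],s['contact_force'])
u,v=proj('side',s['position']);print(u,v)
u,v=int(u),int(v);cv2.imwrite('pics/s1.png',cv2.resize(p[v-60:v+60,u-70:u+70],None,fx=4,fy=4))
E
```

```text
[ 0.4684022  -0.17636874  0.10028611] [ 0.86735535 -1.61460436  1.30313625]
322.1103786887694 284.00008588723114
```

View pics/s1.png

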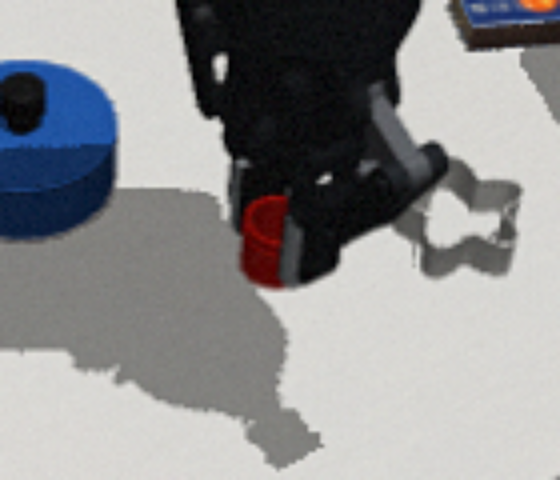

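In the tool's units: 0.045 m / 0.4 = 0.1125, -0.0115 m / 0.4 = -0.0288.

Request:
{"fn": "shift_gripper", "kwargs": {
  "rows": {"sx":[-0.0288,-0.0288,-0.0288,-0.0288,-0.0288,-0.0288,-0.0288,-0.0288],"sy":[0.1125,0.1125,0.1125,0.1125,0.1125,0.1125,0.1125,0.1125],"sz":[0,0,0,0,0,0,0,0],"wx":[0,0,0,0,0,0,0,0],"wy":[0,0,0,0,0,0,0,0],"wz":[0,0,0,0,0,0,0,0]}
}}

```text
time: 5.3
position: [0.5584, 0.1866, 0.0948]
tcp_rot: [[-1.0, -0.0, -0.0], [-0.0, 1.0, -0.0], [0.0, -0.0, -1.0]]
contact_force: [0.7, -0.6, 0.7]
grip_width: 0.0255
grasp_force: 19.8
```

Request:
{"fn": "shift_gripper", "kwargs": {
  "rows": {"sx":[-0.0288,-0.0288,-0.0288,0,0,0,0,0],"sy":[0.1125,0.1125,0.1125,0,0,0,0,0],"sz":[0,0,0,0,0,0.075,0.05,0],"wx":[0,0,0,0,0,0,0,0],"wy":[0,0,0,0,0,0,0,0],"wz":[0,0,0,0,0,0,0,0]}
}}

```text
time: 6.1
position: [0.5899, 0.3169, 0.0412]
tcp_rot: [[-1.0, 0.002, -0.008], [0.002, 1.0, -0.004], [0.008, -0.004, -1.0]]
contact_force: [0.3, -0.6, -0.8]
grip_width: 0.0252
grasp_force: 19.9
```

Request:
{"fn": "shift_gripper", "kwargs": {
  "rows": {"sx":[0,0,0,0,0,0,0],"sy":[0,0,0,0,0,0,0],"sz":[0.0375,0.025,0.01,0.005,0.005,0,0],"wx":[0,0,0,0,0,0,0],"wy":[0,0,0,0,0,0,0],"wz":[0,0,0,0,0,0,0]}
}}

```text
time: 6.8
position: [0.5933, 0.32, 0.0129]
tcp_rot: [[-1.0, -0.0, 0.001], [-0.0, 1.0, 0.0], [-0.001, 0.0, -1.0]]
contact_force: [-0.2, -0.2, -0.5]
grip_width: 0.0254
grasp_force: 19.9
```

In the tool's units: 0.001 m / 0.4 = 0.0025.

Request:
{"fn": "shift_gripper", "kwargs": {
  "rows": {"sx":[0,0],"sy":[0,0],"sz":[0.0025,0],"wx":[0,0],"wy":[0,0],"wz":[0,0]}
}}

```text
time: 7.0
position: [0.5934, 0.3201, 0.0123]
tcp_rot: [[-1.0, -0.0, 0.001], [-0.0, 1.0, 0.001], [-0.001, 0.001, -1.0]]
contact_force: [-0.4, 0.6, 2.0]
grip_width: 0.025
grasp_force: 20.1
```

Request:
{"fn": "shift_gripper", "kwargs": {
  "rows": {"sx":[0,0,0,0,0,0,0],"sy":[0,0,0,0,0,0,0],"sz":[0,0,0,-0.05,-0.1125,-0.1125,-0.1],"wx":[0,0,0,0,0,0,0],"wy":[0,0,0,0,0,0,0],"wz":[0,0,0,0,0,0,0]},
  "aperture": 0.07
}}

```text
time: 7.7
position: [0.5929, 0.3198, 0.1633]
tcp_rot: [[-1.0, -0.0, 0.001], [-0.0, 1.0, 0.0], [-0.001, 0.0, -1.0]]
contact_force: [1.1, -0.4, 0.2]
grip_width: 0.07
grasp_force: 0.0
```

In the tool's units: -0.044 m / 0.4 = -0.11, -0.043 m / 0.4 = -0.1075.

Request:
{"fn": "shift_gripper", "kwargs": {
  "rows": {"sx":[-0.0075,-0.0075,-0.0075,-0.0075,-0.0075,-0.0075,-0.0075,0],"sy":[-0.1075,-0.1075,-0.1075,-0.1075,-0.1075,-0.1075,-0.11,0],"sz":[0,0,0,0,0,0,0,0],"wx":[0,0,0,0,0,0,0,0],"wy":[0,0,0,0,0,0,0,0],"wz":[0,0,0,0,0,0,0,0]}
}}

```text
time: 8.5
position: [0.6142, 0.0121, 0.1611]
tcp_rot: [[-1.0, 0.007, 0.0], [0.007, 1.0, -0.003], [-0.0, -0.003, -1.0]]
contact_force: [0.3, 1.0, -0.7]
grip_width: 0.07
grasp_force: 0.0
```

```bash
python3 - <<'E'
from loc import *
run({'red':(.5925,.3195),'base':(.593,.32)},['red'],{'red':.005},f='1.png')
E
```

```text
red top (array([0.591 , 0.3209]), array([144., 174.]))
red side (array([0.5938, 0.3214]), array([126., 133.]))
```

Request:
{"fn": "shift_gripper", "kwargs": {
  "rows": {"sx":[0,0,0,0,0,0,0,0],"sy":[0,0,0,0,0,0,0,0],"sz":[0.1,0.1,0.1,0.05,0.025,0.01,0,0],"wx":[0,0,0,0,0,0,0,0],"wy":[0,0,0,0,0,0,0,0],"wz":[0,0,0,0,0,0,0,0]}
}}

```text
time: 9.4
position: [0.6156, 0.0181, 0.0094]
tcp_rot: [[-1.0, -0.001, 0.004], [-0.001, 1.0, -0.0], [-0.004, -0.0, -1.0]]
contact_force: [-0.0, 0.0, 0.3]
grip_width: 0.0699
grasp_force: 0.0
```

Request:
{"fn": "shift_gripper", "kwargs": {
  "rows": {"sx":[0,0,0,0,0,0],"sy":[0,0,0,0,0,0],"sz":[0,0,0,0,0,0],"wx":[0,0,0,0,0,0],"wy":[0,0,0,0,0,0],"wz":[0,0,0,0,0,0]},
  "aperture": 0.03,
  "grip_n": 20
}}

```text
time: 10.0
position: [0.6152, 0.0177, 0.0092]
tcp_rot: [[-1.0, -0.0, 0.003], [-0.0, 1.0, -0.0], [-0.003, -0.0, -1.0]]
contact_force: [-0.4, 0.3, 6.3]
grip_width: 0.0444
grasp_force: 20.5
```

```bash
python3 -c "
import cv2
a=cv2.imread('pics/side1.png')[120:240,180:320];b=cv2.imread('pics/top1.png')[140:260,110:250]
cv2.imwrite('pics/m1.png',cv2.resize(cv2.hconcat([a,b]),None,fx=2.8,fy=2.8))"
```

```text
(no output)
```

View pics/m1.png

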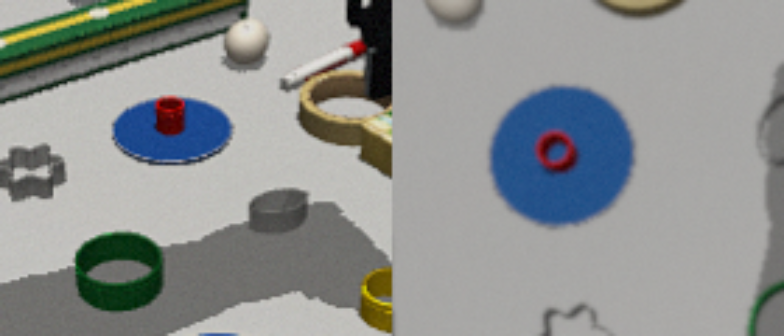

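Red stands upright on the base centre (crop 557,151). Now yellow goes round it.

In the tool's units: 0.043 m / 0.4 = 0.1075, -0.03 m / 0.4 = -0.075.

Request:
{"fn": "shift_gripper", "kwargs": {
  "rows": {"sx":[0,0,0,0,0.0075,0.0075,0.0075,0.0075],"sy":[0,0,0,0,0.1075,0.1075,0.1075,0.1075],"sz":[-0.025,-0.075,-0.1,-0.05,0,0,0,0],"wx":[0,0,0,0,0,0,0,0],"wy":[0,0,0,0,0,0,0,0],"wz":[0,0,0,0,0,0,0,0]}
}}

```text
time: 10.8
position: [0.6015, 0.191, 0.1074]
tcp_rot: [[-1.0, 0.001, -0.0], [0.001, 1.0, -0.0], [0.0, -0.0, -1.0]]
contact_force: [0.1, 0.4, -0.9]
grip_width: 0.0444
grasp_force: 20.6
```

Request:
{"fn": "shift_gripper", "kwargs": {
  "rows": {"sx":[0.0075,0.0075,0.0075,0,0,0],"sy":[0.1075,0.1075,0.1125,0,0,0],"sz":[0,0,0,0,0,0],"wx":[0,0,0,0,0,0],"wy":[0,0,0,0,0,0],"wz":[0,0,0,0,0,0]}
}}

```text
time: 11.4
position: [0.5929, 0.3199, 0.1071]
tcp_rot: [[-1.0, 0.001, -0.001], [0.001, 1.0, -0.001], [0.001, -0.001, -1.0]]
contact_force: [-0.3, 0.7, -0.5]
grip_width: 0.0444
grasp_force: 20.6
```

```bash
python3 - <<'E'
from loc import *
run({'yellow':(.5925,.3205)},['yellow'],{'yellow':.098},f='2.png')
a=cv2.imread('pics/side2.png')[80:200,180:320];b=cv2.imread('pics/top2.png')[130:250,110:250]
cv2.imwrite('pics/m2.png',cv2.resize(cv2.hconcat([a,b]),None,fx=2.8,fy=2.8))
print(telemetry.state()['position'])
E
```

```text
yellow top (array([0.5785, 0.3019]), array([ 35., 549.]))
yellow side (array([0.5974, 0.3321]), array([880., 302.]))
[0.59319397 0.31926785 0.10734075]
```

View pics/m2.png

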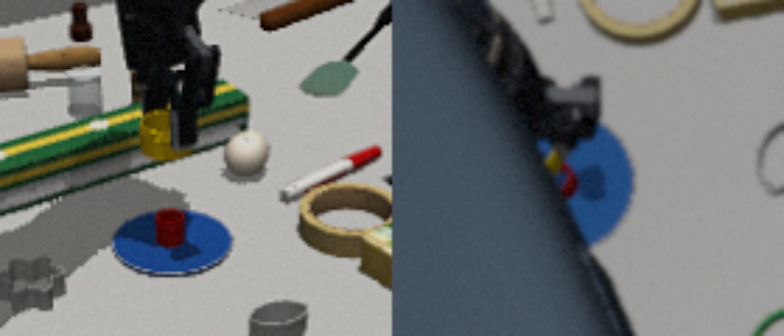

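Yellow hangs level above red (side crop 165,135 over 170,227). I'll lower it now.

In the tool's units: 0.03 m / 0.4 = 0.075, 0.02 m / 0.4 = 0.05.

Request:
{"fn": "shift_gripper", "kwargs": {
  "rows": {"sx":[0,0,0,0,0,0,0],"sy":[0.0025,0,0,0,0,0,0],"sz":[0.075,0.05,0.025,0.025,0.025,0.025,0],"wx":[0,0,0,0,0,0,0],"wy":[0,0,0,0,0,0,0],"wz":[0,0,0,0,0,0,0]}
}}

```text
time: 12.2
position: [0.5919, 0.3213, 0.0156]
tcp_rot: [[-1.0, -0.0, -0.002], [-0.0, 1.0, -0.001], [0.002, -0.001, -1.0]]
contact_force: [-0.1, 0.2, -1.5]
grip_width: 0.0445
grasp_force: 20.6
```

Request:
{"fn": "shift_gripper", "kwargs": {
  "rows": {"sx":[0,0,0],"sy":[0,0,0],"sz":[0.0075,0.0025,0],"wx":[0,0,0],"wy":[0,0,0],"wz":[0,0,0]}
}}

```text
time: 12.5
position: [0.5934, 0.3221, 0.0143]
tcp_rot: [[-1.0, -0.0, 0.001], [-0.0, 1.0, 0.0], [-0.001, 0.0, -1.0]]
contact_force: [-0.2, -0.7, 1.4]
grip_width: 0.0443
grasp_force: 20.7
```

In the tool's units: -0.04 m / 0.4 = -0.1, -0.03 m / 0.4 = -0.075.

Request:
{"fn": "shift_gripper", "kwargs": {
  "rows": {"sx":[0,0,0,0,0,0,0],"sy":[0,0,0,0,0,0,0],"sz":[0,0,0,-0.05,-0.1,-0.1,-0.075],"wx":[0,0,0,0,0,0,0],"wy":[0,0,0,0,0,0,0],"wz":[0,0,0,0,0,0,0]},
  "aperture": 0.085
}}

```text
time: 13.2
position: [0.5936, 0.3221, 0.1462]
tcp_rot: [[-1.0, -0.0, 0.003], [-0.0, 1.0, 0.001], [-0.003, 0.001, -1.0]]
contact_force: [-0.1, 0.5, 0.1]
grip_width: 0.0849
grasp_force: 0.0
```

Request:
{"fn": "shift_gripper", "kwargs": {
  "rows": {"sx":[0.0685,0.0685,0.0685,0.0685,0.0685,0,0],"sy":[-0.085,-0.085,-0.085,-0.085,-0.085,0,0],"sz":[0,0,0,0,0,0,0],"wx":[0,0,0,0,0,0,0],"wy":[0,0,0,0,0,0,0],"wz":[0,0,0,0,0,0,0]}
}}

```text
time: 13.9
position: [0.4557, 0.1513, 0.1434]
tcp_rot: [[-1.0, 0.001, 0.001], [0.001, 1.0, 0.001], [-0.001, 0.001, -1.0]]
contact_force: [0.2, 0.1, -0.2]
grip_width: 0.085
grasp_force: 0.0
```

```bash
python3 - <<'E'
from loc import *
run({'yellow':(.5925,.3205),'red':(.5925,.321),'green':(.4555,.1508)},['yellow','red','green'],{'yellow':.005,'red':.005},f='3.png')
a=cv2.imread('pics/side3.png')[120:240,180:320];b=cv2.imread('pics/top3.png')[140:260,110:250]
cv2.imwrite('pics/m3.png',cv2.resize(cv2.hconcat([a,b]),None,fx=2.8,fy=2.8))
print(telemetry.state()['position'])
E
```

```text
yellow top (array([0.5893, 0.3312]), array([258., 457.]))
red top (array([0.5915, 0.3268]), array([ 86., 174.]))
green top None
yellow side (array([0.5953, 0.3206]), array([248., 286.]))
red side (array([0.6014, 0.3364]), array([ 62., 130.]))
green side (array([0.4568, 0.1506]), array([755., 759.]))
[0.45703249 0.15234686 0.1439247 ]
```

View pics/m3.png

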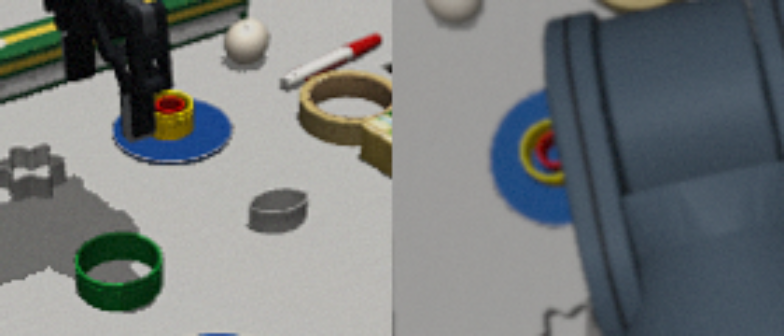

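Yellow sits flat round red (side crop 172,110). Next is green.

In the tool's units: 0.04 m / 0.4 = 0.1, 0.007 m / 0.4 = 0.0175.

Request:
{"fn": "shift_gripper", "kwargs": {
  "rows": {"sx":[0,0,0,0,0,0,0],"sy":[-0.0025,0,0,0,0,0,0],"sz":[0.1,0.1,0.075,0.0375,0.0175,0.01,0],"wx":[0,0,0,0,0,0,0],"wy":[0,0,0,0,0,0,0],"wz":[0,0,0,0,0,0,0]}
}}

```text
time: 14.7
position: [0.4569, 0.1513, 0.0078]
tcp_rot: [[-1.0, -0.001, 0.001], [-0.001, 1.0, 0.0], [-0.001, 0.0, -1.0]]
contact_force: [-0.2, 0.1, 0.3]
grip_width: 0.0852
grasp_force: 0.0
```

Request:
{"fn": "shift_gripper", "kwargs": {
  "rows": {"sx":[0,0,0,0,0],"sy":[0,0,0,0,0],"sz":[0,0,0,0,0],"wx":[0,0,0,0,0],"wy":[0,0,0,0,0],"wz":[0,0,0,0,0]},
  "aperture": 0.05,
  "grip_n": 20
}}

```text
time: 15.2
position: [0.4574, 0.1512, 0.0092]
tcp_rot: [[-1.0, -0.0, 0.003], [-0.0, 1.0, 0.001], [-0.003, 0.001, -1.0]]
contact_force: [-0.6, 0.9, 6.2]
grip_width: 0.0657
grasp_force: 22.1
```

Request:
{"fn": "shift_gripper", "kwargs": {
  "rows": {"sx":[0,0,0,0,0],"sy":[0,0,0,0,0],"sz":[-0.025,-0.075,-0.1,-0.05,0],"wx":[0,0,0,0,0],"wy":[0,0,0,0,0],"wz":[0,0,0,0,0]}
}}

```text
time: 15.7
position: [0.459, 0.1513, 0.112]
tcp_rot: [[-1.0, -0.0, 0.008], [-0.0, 1.0, 0.001], [-0.008, 0.001, -1.0]]
contact_force: [-0.0, 0.4, 0.0]
grip_width: 0.0658
grasp_force: 22.6
```

```bash
python3 - <<'E'
from loc import *
run({'yellow':(.5925,.3205),'red':(.5925,.321),'green':(.4555,.1508)},['yellow','red','green'],{'yellow':.005,'red':.005,'green':.1})
E
```

```text
yellow top (array([0.5899, 0.3258]), array([378., 456.]))
red top (array([0.5919, 0.3214]), array([152., 174.]))
green top None
yellow side (array([0.5994, 0.3168]), array([168., 286.]))
red side (array([0.6061, 0.3342]), array([ 36., 129.]))
green side (array([0.4559, 0.1503]), array([792., 832.]))
```

In the tool's units: 0.0342 m / 0.4 = 0.0855, -0.0274 m / 0.4 = -0.0685.

Request:
{"fn": "shift_gripper", "kwargs": {
  "rows": {"sx":[-0.0685,-0.0685,-0.0685,-0.0685,-0.0685,0,0,0],"sy":[0.0855,0.0855,0.0855,0.0855,0.0855,0,0,0],"sz":[0,0,0,0,0,0.075,0,0],"wx":[0,0,0,0,0,0,0,0],"wy":[0,0,0,0,0,0,0,0],"wz":[0,0,0,0,0,0,0,0]}
}}

```text
time: 16.6
position: [0.5901, 0.3205, 0.0738]
tcp_rot: [[-1.0, -0.0, -0.007], [-0.0, 1.0, -0.003], [0.007, -0.003, -1.0]]
contact_force: [-0.3, 0.3, -0.4]
grip_width: 0.0661
grasp_force: 22.7
```

```bash
python3 - <<'E'
from loc import *
run({'green':(.5925,.3215)},['green'],{'green':.07},f='4.png')
a=cv2.imread('pics/side4.png')[100:220,180:320];b=cv2.imread('pics/top4.png')[140:260,110:250]
cv2.imwrite('pics/m4.png',cv2.resize(cv2.hconcat([a,b]),None,fx=2.8,fy=2.8))
print(telemetry.state()['position'])
E
```

```text
green top (array([0.5703, 0.2937]), array([  65., 1043.]))
green side (array([0.5941, 0.3488]), array([1001.,  510.]))
[0.59213515 0.32091357 0.07752842]
```

View pics/m4.png

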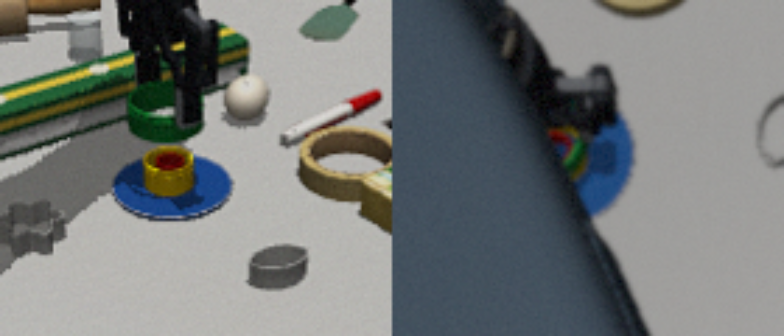

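```bash
python3 - <<'E'
from h import *
p=cv2.imread('pics/side4.png')
for k in('yellow','base','green'):
    r=locate('side',p,k,(.593,.3205),{'yellow':.005,'green':.07}.get(k,0),rad={'yellow':14,'base':32,'green':17}[k]);print(k,r)
E
```

```text
yellow (array([0.59279725, 0.32312084]), 295.0, 285.5065995333716)
base (array([0.5942914 , 0.31847667]), 783.0, 842.7331969763618)
green (array([0.59530988, 0.3311471 ]), 706.5, 523.204388846003)
```

In the tool's units: 0.02 m / 0.4 = 0.05, 0.001 m / 0.4 = 0.0025.

Request:
{"fn": "shift_gripper", "kwargs": {
  "rows": {"sx":[0,0,0,0,0,0,0,0],"sy":[0.0025,0,0,0,0,0,0,0],"sz":[0.05,0.025,0.025,0.025,0.02,0.01,0,0],"wx":[0,0,0,0,0,0,0,0],"wy":[0,0,0,0,0,0,0,0],"wz":[0,0,0,0,0,0,0,0]}
}}

```text
time: 17.5
position: [0.5932, 0.3229, 0.0156]
tcp_rot: [[-1.0, -0.0, 0.001], [-0.0, 1.0, 0.0], [-0.001, 0.0, -1.0]]
contact_force: [0.3, -0.2, -0.2]
grip_width: 0.0656
grasp_force: 22.7
```

Request:
{"fn": "shift_gripper", "kwargs": {
  "rows": {"sx":[0,0,0],"sy":[0,0,0],"sz":[0.0025,0.0025,0],"wx":[0,0,0],"wy":[0,0,0],"wz":[0,0,0]}
}}

```text
time: 17.8
position: [0.5934, 0.323, 0.0143]
tcp_rot: [[-1.0, -0.0, 0.001], [-0.0, 1.0, 0.001], [-0.001, 0.001, -1.0]]
contact_force: [-0.6, -0.1, 3.0]
grip_width: 0.0656
grasp_force: 22.9
```

Request:
{"fn": "shift_gripper", "kwargs": {
  "rows": {"sx":[0,0,0,0,0,0,0],"sy":[0,0,0,0,0,0,0],"sz":[0,0,0,-0.05,-0.1,-0.1,-0.075],"wx":[0,0,0,0,0,0,0],"wy":[0,0,0,0,0,0,0],"wz":[0,0,0,0,0,0,0]},
  "aperture": 0.085
}}

```text
time: 18.5
position: [0.5935, 0.323, 0.146]
tcp_rot: [[-1.0, -0.0, 0.002], [-0.0, 1.0, 0.001], [-0.002, 0.001, -1.0]]
contact_force: [0.6, -0.4, 0.0]
grip_width: 0.0849
grasp_force: 0.0
```

Request:
{"fn": "shift_gripper", "kwargs": {
  "rows": {"sx":[0.0445,0.0445,0.0445,0.0445,0.0445,0.0445,0.0445,0.0445],"sy":[-0.103,-0.103,-0.103,-0.103,-0.103,-0.103,-0.103,-0.103],"sz":[0,0,0,0,0,0,0,0],"wx":[0,0,0,0,0,0,0,0],"wy":[0,0,0,0,0,0,0,0],"wz":[0,0,0,0,0,0,0,0]},
  "aperture": 0.05
}}

```text
time: 19.3
position: [0.4496, -0.0082, 0.1433]
tcp_rot: [[-1.0, -0.001, 0.001], [-0.001, 1.0, -0.0], [-0.001, -0.0, -1.0]]
contact_force: [1.2, -0.4, 0.8]
grip_width: 0.05
grasp_force: 0.0
```

Request:
{"fn": "shift_gripper", "kwargs": {
  "rows": {"sx":[0,0],"sy":[0,0],"sz":[0,0],"wx":[0,0],"wy":[0,0],"wz":[0,0]}
}}

```text
time: 19.5
position: [0.4504, -0.0076, 0.1434]
tcp_rot: [[-1.0, 0.003, 0.001], [0.003, 1.0, 0.0], [-0.001, 0.0, -1.0]]
contact_force: [0.6, 0.2, -0.2]
grip_width: 0.0499
grasp_force: 0.0
```

```bash
python3 - <<'E'
from loc import *
run({'yellow':(.592,.322),'red':(.5925,.321),'green':(.592,.322),'base':(.593,.32)},['yellow','red','green','base'],{'yellow':.005,'red':.005,'green':.005},f='5.png')
run({'cover':(.4505,-.007)},['cover'],{},('side',))
a=cv2.imread('pics/side5.png')[120:240,180:320];b=cv2.imread('pics/top5.png')[140:260,110:250]
cv2.imwrite('pics/m5.png',cv2.resize(cv2.hconcat([a,b]),None,fx=2.8,fy=2.8))
print(telemetry.state()['position'])
E
```

```text
yellow top (array([0.5908, 0.3235]), array([458., 456.]))
red top (array([0.5919, 0.3216]), array([150., 174.]))
green top (array([0.5907, 0.3237]), array([896., 920.]))
base top (array([0.5919, 0.32  ]), array([1960., 2096.]))
yellow side (array([0.584, 0.337]), array([ 48., 282.]))
red side None
green side (array([0.5795, 0.3427]), array([233., 501.]))
base side (array([0.5634, 0.3232]), array([232., 864.]))
cover side (array([ 0.4516, -0.0066]), array([1770., 1813.]))
[ 0.45096737 -0.00589375  0.14332814]
```

View pics/m5.png

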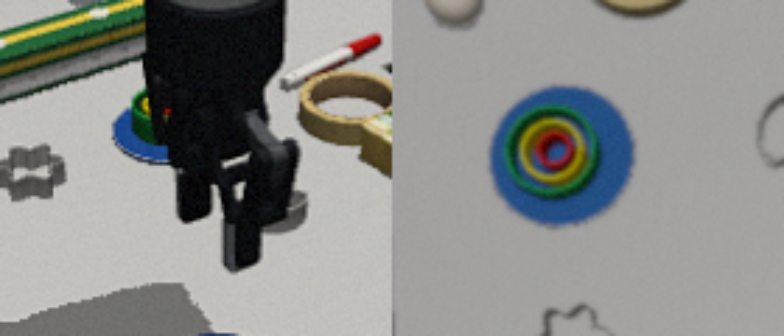

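All three are nested on the base (top crop 555,150). Now the cover's knob.

In the tool's units: 0.04 m / 0.4 = 0.1, 0.03 m / 0.4 = 0.075.

Request:
{"fn": "shift_gripper", "kwargs": {
  "rows": {"sx":[0,0,0,0,0,0,0],"sy":[0,0,0,0,0,0,0],"sz":[0.1,0.075,0.05,0.025,0.015,0,0],"wx":[0,0,0,0,0,0,0],"wy":[0,0,0,0,0,0,0],"wz":[0,0,0,0,0,0,0]}
}}

```text
time: 20.35
position: [0.4516, -0.0067, 0.0385]
tcp_rot: [[-1.0, -0.001, 0.002], [-0.001, 1.0, -0.0], [-0.002, -0.0, -1.0]]
contact_force: [0.1, -0.2, -0.3]
grip_width: 0.0502
grasp_force: 0.0
```

Request:
{"fn": "shift_gripper", "kwargs": {
  "rows": {"sx":[0,0,0,0,0],"sy":[0,0,0,0,0],"sz":[0,0,0,0,0],"wx":[0,0,0,0,0],"wy":[0,0,0,0,0],"wz":[0,0,0,0,0]},
  "aperture": 0.01,
  "grip_n": 40
}}

```text
time: 20.85
position: [0.4516, -0.0071, 0.0386]
tcp_rot: [[-1.0, 0.0, 0.002], [0.0, 1.0, -0.0], [-0.002, -0.0, -1.0]]
contact_force: [0.4, 0.3, 5.7]
grip_width: 0.0198
grasp_force: 39.4
```

Request:
{"fn": "shift_gripper", "kwargs": {
  "rows": {"sx":[0,0,0,0,0],"sy":[0,0,0,0,0],"sz":[-0.025,-0.075,-0.075,-0.05,0],"wx":[0,0,0,0,0],"wy":[0,0,0,0,0],"wz":[0,0,0,0,0]}
}}

```text
time: 21.35
position: [0.4526, -0.0072, 0.1305]
tcp_rot: [[-1.0, -0.0, 0.006], [-0.0, 1.0, -0.001], [-0.006, -0.001, -1.0]]
contact_force: [0.4, -0.4, -1.3]
grip_width: 0.0203
grasp_force: 39.4
```

```bash
python3 - <<'E'
from h import *
p=snap('side')[0];cv2.imwrite('pics/m6.png',cv2.resize(p[160:300,190:330],None,fx=3,fy=3))
print(telemetry.state()['contact_force'])
E
```

```text
[-0.29994691 -0.43221262 -1.43436066]
```

View pics/m6.png

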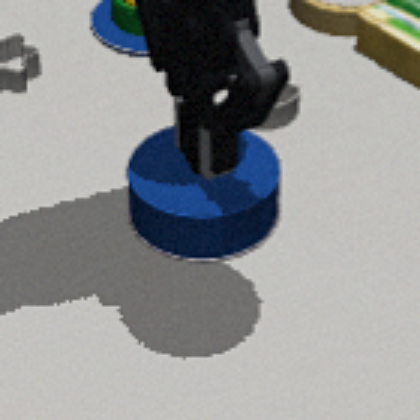

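Cover held level (crop 205,195), clear of the table. I'll carry it over the stack.

In the tool's units: 0.0412 m / 0.4 = 0.103, -0.0178 m / 0.4 = -0.0445.

Request:
{"fn": "shift_gripper", "kwargs": {
  "rows": {"sx":[-0.0445,-0.0445,-0.0445,-0.0445,-0.0445,-0.0445,-0.0445,-0.0435],"sy":[0.103,0.103,0.103,0.103,0.103,0.103,0.103,0.103],"sz":[0,0,0,0,0,0,0,0],"wx":[0,0,0,0,0,0,0,0],"wy":[0,0,0,0,0,0,0,0],"wz":[0,0,0,0,0,0,0,0]}
}}

```text
time: 22.2
position: [0.5914, 0.3239, 0.1239]
tcp_rot: [[-1.0, -0.0, -0.005], [-0.0, 1.0, -0.002], [0.005, -0.002, -1.0]]
contact_force: [1.3, -1.6, -1.9]
grip_width: 0.0203
grasp_force: 39.5
```

Request:
{"fn": "shift_gripper", "kwargs": {
  "rows": {"sx":[0,0,0,0,0],"sy":[0,0,0,0,0],"sz":[0,0.05,0.025,0,0],"wx":[0,0,0,0,0],"wy":[0,0,0,0,0],"wz":[0,0,0,0,0]}
}}

```text
time: 22.7
position: [0.5915, 0.3218, 0.0962]
tcp_rot: [[-1.0, 0.001, -0.002], [0.001, 1.0, -0.001], [0.002, -0.001, -1.0]]
contact_force: [0.2, -0.4, -1.4]
grip_width: 0.0201
grasp_force: 39.7
```

```bash
python3 - <<'E'
from loc import *
run({'cover':(.592,.3225)},['cover'],{'cover':.06},f='7.png')
cv2.imwrite('pics/m7.png',cv2.resize(cv2.imread('pics/side7.png')[90:230,180:320],None,fx=4,fy=4))
print(telemetry.state()['position'])
E
```

```text
cover top (array([0.589, 0.301]), array([1628., 1835.]))
cover side (array([0.569 , 0.2747]), array([1776., 1046.]))
[0.59278378 0.32241821 0.09822082]
```

View pics/m7.png

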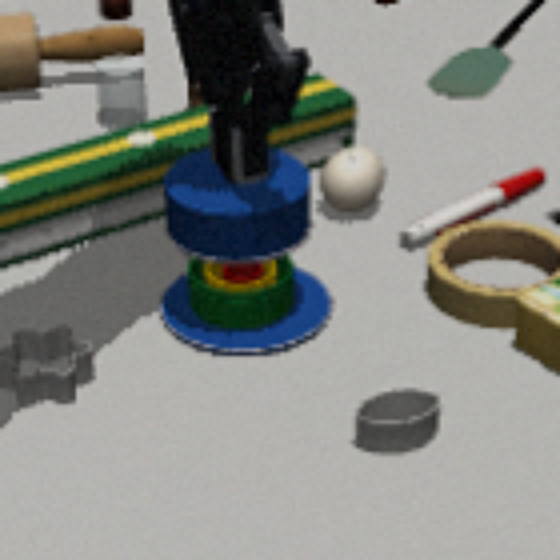

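Cover centred above the stack (crop 238,200 over 242,290). I'll lower it in stages.

In the tool's units: 0.01 m / 0.4 = 0.025, 0.005 m / 0.4 = 0.0125.

Request:
{"fn": "shift_gripper", "kwargs": {
  "rows": {"sx":[0,0,0,0,0,0],"sy":[0,0,0,0,0,0],"sz":[0.025,0.025,0.025,0.0125,0.0125,0],"wx":[0,0,0,0,0,0],"wy":[0,0,0,0,0,0],"wz":[0,0,0,0,0,0]}
}}

```text
time: 23.4
position: [0.5917, 0.3225, 0.0559]
tcp_rot: [[-1.0, -0.0, -0.002], [-0.0, 1.0, -0.001], [0.002, -0.001, -1.0]]
contact_force: [-0.4, 0.0, -1.4]
grip_width: 0.0203
grasp_force: 39.7
```

Request:
{"fn": "shift_gripper", "kwargs": {
  "rows": {"sx":[0,0,0,0,0],"sy":[0,0,0,0,0],"sz":[0.0125,0.0125,0.01,0,0],"wx":[0,0,0,0,0],"wy":[0,0,0,0,0],"wz":[0,0,0,0,0]}
}}

```text
time: 23.9
position: [0.5926, 0.3229, 0.0437]
tcp_rot: [[-1.0, -0.0, 0.0], [-0.0, 1.0, 0.0], [-0.0, 0.0, -1.0]]
contact_force: [-1.1, 0.1, 0.2]
grip_width: 0.0199
grasp_force: 39.9
```

In the tool's units: -0.04 m / 0.4 = -0.1, -0.03 m / 0.4 = -0.075.

Request:
{"fn": "shift_gripper", "kwargs": {
  "rows": {"sx":[0,0,0,0,0,0,0],"sy":[0,0,0,0,0,0,0],"sz":[0,0,0,-0.05,-0.1,-0.1,-0.075],"wx":[0,0,0,0,0,0,0],"wy":[0,0,0,0,0,0,0],"wz":[0,0,0,0,0,0,0]},
  "aperture": 0.06
}}

```text
time: 24.6
position: [0.5932, 0.323, 0.1764]
tcp_rot: [[-1.0, -0.0, 0.003], [-0.0, 1.0, 0.001], [-0.003, 0.001, -1.0]]
contact_force: [0.2, 0.2, -0.3]
grip_width: 0.0602
grasp_force: 0.0
```

Request:
{"fn": "shift_gripper", "kwargs": {
  "rows": {"sx":[0.075,0.075,0.075,0.075,0.075,0,0,0],"sy":[-0.075,-0.1,-0.1,-0.1,-0.1,-0.1,-0.1,0],"sz":[-0.025,0,0,0,0,0,0,0],"wx":[0,0,0,0,0,0,0,0],"wy":[0,0,0,0,0,0,0,0],"wz":[0,0,0,0,0,0,0,0]}
}}

```text
time: 25.4
position: [0.4425, 0.0489, 0.1837]
tcp_rot: [[-1.0, 0.006, 0.001], [0.006, 1.0, -0.002], [-0.001, -0.002, -1.0]]
contact_force: [-0.1, 0.3, 0.2]
grip_width: 0.0603
grasp_force: 0.0
```

```bash
python3 - <<'E'
from loc import *
run({'base':(.593,.3215)},[],f='8.png')
a=cv2.imread('pics/side8.png')[100:240,170:310];b=cv2.imread('pics/top8.png')[130:270,110:250]
cv2.imwrite('pics/m8.png',cv2.resize(cv2.hconcat([a,b]),None,fx=2.8,fy=2.8))
E
```

```text
(no output)
```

View pics/m8.png

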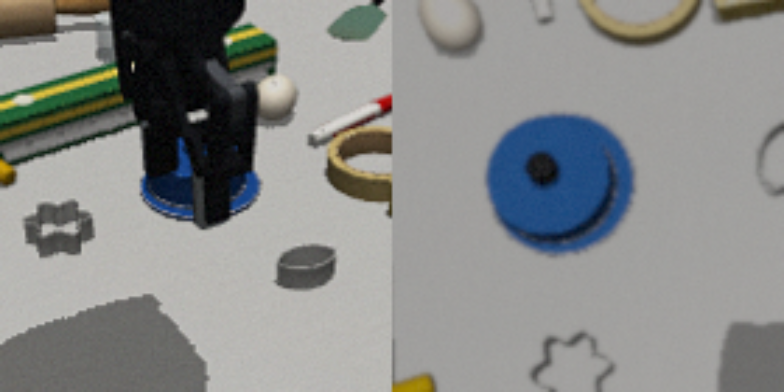

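The top view shows the cover on the base (crop 548,180), with the base rim visible lower right and the knob at (542,168). I'll check flatness with depth.

```bash
python3 - <<'E'
from h import *
p,d=snap('top');c=cp('top');R=np.array(c['R']);t=np.array(c['t'])
def W(u,v):
    _,r=und('top',u,v);return R.T@(r*d[v,u]-t)
# wanted: cover top at z~.039
pts=np.array([W(u,v) for v in range(165,226) for u in range(140,205) if d[v,u]>0])
tp=pts[(abs(pts[:,2]-.039)<.009)&(np.hypot(pts[:,0]-.592,pts[:,1]-.323)<.038)&(np.hypot(pts[:,0]-.592,pts[:,1]-.323)>.016)]
A=np.c_[tp[:,:2]-[.592,.323],np.ones(len(tp))];s=np.linalg.lstsq(A,tp[:,2],rcond=None)[0];print(len(tp),s,np.degrees(np.hypot(*s[:2])),'deg')
tb=pts[np.hypot(pts[:,0]-.592,pts[:,1]-.323)>.064];print('table z',np.median(tb[:,2]))
m=pts[abs(pts[:,2]-.039)<.006];print('centre',(m[:,:2].max(0)+m[:,:2].min(0))/2,np.ptp(m[:,:2],axis=0))
E
```

```text
884 [ 0.00142823 -0.00087621  0.03871562] 0.09600377542881107 deg
table z -0.0006141805837517238
centre [0.58952929 0.32250734] [0.08845057 0.08631927]
```

The cover is flat: its top is at 38.7 mm with a 0.1° tilt, and it sits well within the base.

```bash
python3 -c "
from bench import sign_off
print(sign_off())"
```

```text
the job is handed in; nothing more can be done
None
```

The red, yellow and green cutters are nested on the base in that order, with the blue cover standing flat over them (about 0.1° tilt). I did not touch the steel cutters, and I handed the job in at about 26 s of the 106 s allowed.

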